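Peel the draining insert off the clinging pan stack and show it over the light plate

TASK

Switch the light plate on with its toggle lever. Then peel the perforated draining insert off the top of the stack: take it by its upright corner lug and raise that corner first, while the opposite corner still rests in the pan, so that the pan below stays behind in the stack. Finish while holding the insert still and level in the air about 10 cm above the middle of the light plate, its long side parallel to the plate's long side; do not put it down or let go, and leave the other things on the bench where they are.

Things in the scene. Friction and masses are not known exactly. Their poses are not given: they have to be found in the camera images.
- insert_lug (a point): Centre of the insert's upright lug: a flat steel plate on one flange corner, in the direction 45 deg between the insert's +x and +y; 8 mm thick along that direction, 26 mm wide across it, 46 mm high from the flange top up (this point: 23 mm above it). Pinched from above across the 8 mm, one finger over the tray, one outside it. Axes: the insert's own, z up.
- insert_mid (a point): Centre of the draining insert's floor, 28 mm below its flange top. The insert is the top part of the stack: a steel tray with a floor full of small holes, x along its 160 mm side, y along its 120 mm side, 30 mm deep, 180 to 230 g, nested 12 mm above the pan below. In its axes this point lies (-73.2, -53.2, -51) mm from insert_lug.
- insert_far (a point): Foot of the insert's corner post diagonally opposite the lug, 12 mm below the flange top; in the insert's axes (-146.4, -106.4, -35) mm from insert_lug. It is the natural pivot when the lug corner is raised.
- pan_mid (a point): Centre of the floor of the plain loose pan under the insert (same outline, no lug, 210 g). Sprung rubber nubs on its four corners press on the insert's corner posts and cling with some 0.6 to 0.9 N each, until that corner has risen 10 mm: raised level, all four drag at once and may tip the pan up; raised by the lug corner, it leaves nub after nub.
- cradle: Fixed aluminium base plate (190 x 150 x 8 mm) carrying the stack and the fixed lowest pan; origin on the bench under its centre, axes as the nested insert's (x along the long side). Two small angle keepers near the lug corner hook over the pan's flange there (not over the insert). Nested, the insert's flange top is 62 mm, insert_lug 85 mm and insert_far 50 mm above the bench.
- plate_top (a point): Centre of the upper face of the fixed light plate (flat viewing panel, white face in an aluminium frame, 250 mm along its x by 200 mm along its y, 18 mm high); z up.
- switch (a joint): Toggle lever that switches the light plate on, on a fixed grey block 70 x 50 x 25 mm. 0 = off (leaning 0.5 rad to the block's -x side), 1.0 = on (leaning 0.5 rad to its +x side); it stays where it is left and needs under 2 N at the knob.
- switch_tip (a point): Centre of the 26 mm ball knob at the lever's end, 80 mm from the hinge; the hinge is a level axis along the block's y, 22 mm above the bench. The x axis here turns with the lever: its level part is the direction the lever is pushed to switch on.
- sauce: bystander: dark sauce bottle, 64 mm across, 190 mm high, loose, origin at the centre of its underside; leave it alone
- wash: bystander: white wash bottle, 72 mm across, 170 mm high, loose, origin at the centre of its underside; leave it alone
- bowl1: bystander: white tasting bowl, 92 mm across, 40 mm high, loose, origin at the centre of its underside; leave it alone
- bowl2: bystander: blue tasting bowl, 92 mm across, 40 mm high, loose, origin at the centre of its underside; leave it alone
- beaker: bystander: glass beaker, 70 mm across, 90 mm high, loose, origin at the centre of its underside; leave it alone
- jar: bystander: small amber jar with a steel lid, 60 mm across, 60 mm high, loose, origin at the centre of its underside; leave it alone
- spoon: bystander: steel spoon, loose, lying flat; leave it alone
Mind the look-alikes: they are no part of the job. Leave any green look-alike of the part that bears insert_lug alone. What is shaped like the part that bears switch but green is not meant.

How it is judged:
By the outcome, as a careful person would: the job done as asked, in the order asked, and still so for the second after the job is handed in, while the arm keeps its last pose, push and grip.
It also fails if it takes over 53 s, if anything falls off the work surface, if the arm or the gripper's body presses on something with over 40 N, if the wrist force passes 120 N, or if a joint passes its speed limit or range.

ROBOT

A 7-joint arm with a two-finger parallel gripper is mounted at the origin on the work surface. World frame = base frame: x ahead of the robot, y to its left, z up, the work surface at z = 0. Lengths are in m, angles in rad, forces in N, time in s.
With the tool pointing down it reaches from about 0.425 to 0.875 m from the base axis. Payload 4.7 kg.
Tool frame: the origin (TCP) lies where the fingers leave the gripper's body, on its centre line; the fingertips stand 70 mm ahead of it and the grasp point (between the pads) lies 51 mm ahead of it; z points along the fingers, y is the line along which they close (so a half turn about z gives the same grasp; the last joint's range is limited). The gripper opens to 87 mm and grips with 3 to 60 N. Pads are 19 mm wide; open, the fingers measure 117 mm over their backs; the gripper's body (75 mm by 190 mm) begins 51 mm behind the grasp point.
Start: joints at [-1.287, 0.321, -0.07, 1.45, 0.023, 1.371, -0.057], TCP at [0.173, 0.626, 0.292] pointing down, gripper open.
Joint ranges: [-2.86, 2.86], [-0.3, 2.09], [-1.38, 1.24], [0.06, 2.45], [-1.56, 4.7], [0.09, 2.05], [-2.69, 2.69]. Speed limits (rad/s): [2.57, 2.57, 3.14, 3.14, 3.14, 3.14, 3.14].

INTERFACE

Orientations are given as a rotation vector (axis times angle).
In Python, from bench import ctrl gives the robot as it stands.
- The arm moves only by the tool play_rows, never from a script. Its argument "increments" is a list that holds one entry, the list of rows, each a list of 7 numbers: the shift along the tool's x, y, z as a fraction of full scale, then the turn, a rotation vector about the tool's x, y, z as a fraction of full scale, then the gripper command: -1 is shut, 1 is fully open, values between are in proportion. A call has 1 to 8 rows; each row is the pose to reach, as a shift and turn from the pose commanded when the call began, along the tool's axes at that moment; what a row does not reach only later rows make up. Full scale, the value 1, is 0.1 m for a shift and 90 degrees for a turn. A row lasts 1/10 s, in which the tool goes at most 50 mm and 8.59 degrees, less where a joint would pass 70% of its speed; a pose out of reach is approached as far as the arm can. A call with a number of a shift or a turn outside -1 to 1 is refused whole. A call with a gripper value outside its range is refused whole. The fingers move at their own pace and stop on an object; "squeeze" is the grip in N (left out, the last holds). Time passes only in rows, so rows that repeat a pose let the fingers close. It gives the time, the measured TCP pose, the force, the opening and the grip force at its end, in the units of the state.
- ctrl.get_state(): the state, without advancing time (a new reading comes with each control period).
- ctrl.get_image(name): name is "scene" or "top"; returns the picture (384x512x3 uint8, red, green, blue); there is no depth.
- ctrl.get_calibration(name): a dict with "vertical_fov" (degrees; the focal length in pixels is half the picture's height over the tangent of half this angle, whatever the lens; pixels are square), "cx", "cy" (the principal point, pixels), "R" (3x3) and "t" (3): a world point X has camera coordinates R X + t. Camera axes: x right, y down, z forward; pixel columns grow to the right and rows downward; lengths in m; the calibration is good to about 2 mm. A picture is of the moment at which its call begins. get_calibration takes no time and is no camera call.
- ctrl.close_job(): hands the job in; it is judged then, once.
The state is a dict: "time": time; "joint_positions": joint angles; "qd": joint speeds; "joint_torque": joint torques, N m; "position": TCP position; "tool_rot": TCP orientation; "ft_force": force on the tool from outside, world axes, zero at the start; "torque": the same for the moment, N m; "grip_width": opening from 0.0 (shut) to 1.0 (fully open); "grip_force": force on a finger pad.
Only numpy, scipy, OpenCV 4.12 (cv2) and the standard library are available. Lean on these libraries where they do the work, as an engineer would, in place of code of your own. Each camera call takes 0.05 s, during which the arm holds its last target. There are 200 camera calls.

## Working session

There is one attempt and no reset: what is moved stays moved. The work goes in short steps, Python scripts to look and compute and a tool call to move; the robot and the scene stay as the last step left them, time stands still between calls to the robot, and variables do not carry over. Pictures are saved under pics/ and viewed, at most 10 in all, crops included, and the job is handed in when it is done.

Besides the shell and the picture viewer there is one more tool, called after "Call:" as a command line: name --argument value ..., lists and objects as JSON in quotes. play_rows: Moves the arm, as the interface text tells. Shift numbers are shares of 0.1 m and turn numbers shares of 90 degrees, none past 1 either way. Its arguments: {"type":"object","properties":{"increments":{"type":"array"},"squeeze":{"type":"number"}},"required":["increments"]}

```bash
mkdir -p pics; ls; python3 - <<'E'
from bench import ctrl
import cv2
for n in("scene","top"):
    im=ctrl.get_image(n); cv2.imwrite(f"pics/{n}0.png",cv2.resize(im[:,:,::-1],(800,600),interpolation=cv2.INTER_CUBIC)); cv2.imwrite(f"{n}0.png",im[:,:,::-1])
    print(n,ctrl.get_calibration(n))
print(ctrl.get_state())
E
```

```text
pics
scene {'vertical_fov': 51.8414701853211, 'cx': 258.7665865702442, 'cy': 195.02978005555192, 'R': array([[-0.81885017,  0.57396168,  0.00723784],
       [ 0.31253044,  0.45638131, -0.83309113],
       [-0.4814656 , -0.67991477, -0.55308841]]), 't': array([ 0.41937643, -0.09710617,  1.46998051])}
top {'vertical_fov': 53.572698077064054, 'cx': 254.03507161055333, 'cy': 191.06678753681814, 'R': array([[ 0.0196282 , -0.99980581, -0.00175413],
       [-0.99182798, -0.0192503 , -0.12612172],
       [ 0.12606346,  0.00421533, -0.99201322]]), 't': array([-0.01839629,  0.537995  ,  1.5021298 ])}
{'time': 0.1, 'joint_positions': array([-1.28691493,  0.32174462, -0.07011208,  1.45156384,  0.02260169,
        1.37080105, -0.05687939]), 'qd': array([ 0.00139622, -0.00081466,  0.00045357, -0.00344876,  0.00189601,
       -0.00138764,  0.00168736]), 'joint_torque': array([-3.89736942e-04, -4.92570484e+01, -4.05877680e-01, -3.13398921e+01,
       -6.41640695e-02,  3.94871179e-02,  6.27074746e-05]), 'position': array([0.17316199, 0.62611406, 0.29126832]), 'tool_rot': array([-4.22351128e-01, -3.11292454e+00,  2.70682016e-03]), 'ft_force': array([ 0.18218233,  0.63858306, -0.15250307]), 'torque': array([ 0.02870569, -0.03708064,  0.0093095 ]), 'grip_force': 0.0, 'grip_width': 0.9971277512954575}
```

View pics/scene0.png

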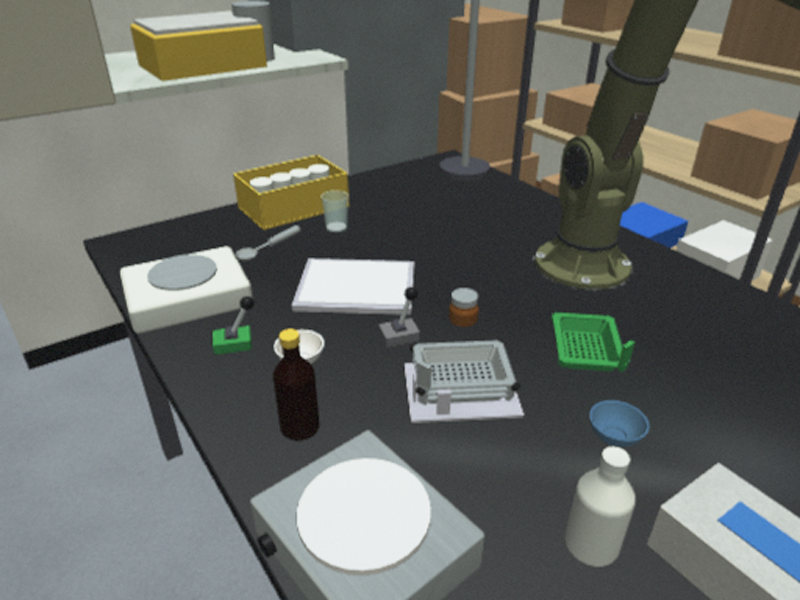

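View pics/top0.png

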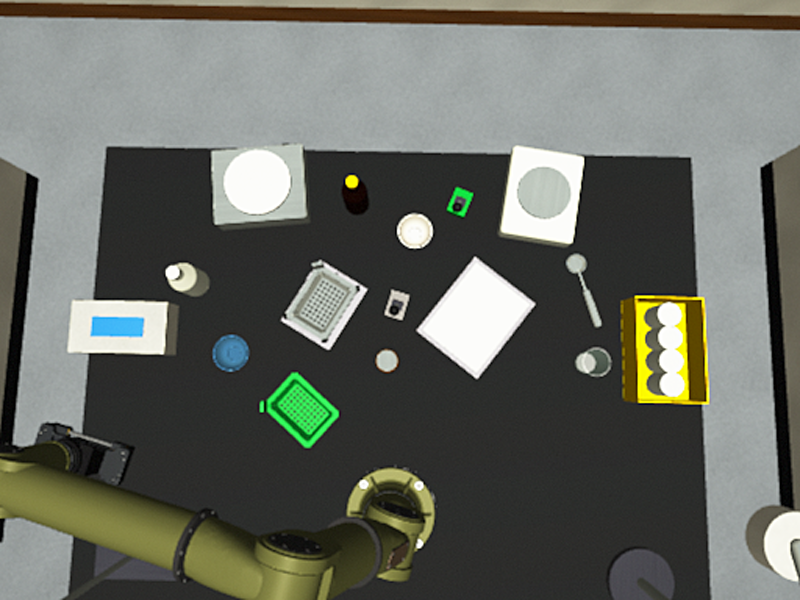

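The scene view shows the stack at about (462,372), with its lug at (423,376), the grey switch at (400,325) with its knob at (411,294), and the plate at (357,285). In the top view the stack is at (325,304) with its lug at (318,266), the switch is at (397,303) and the plate at (476,318). The green tray and the green switch are the decoys. Next I'll zoom in on both views.

```bash
cat > h.py <<'E'
import numpy as np, cv2
from bench import ctrl
C={n:ctrl.get_calibration(n) for n in("scene","top")}
def ray(n,u,v):
    c=C[n]; f=192/np.tan(np.radians(c["vertical_fov"]/2)); R=np.array(c["R"]);t=np.array(c["t"])
    d=R.T@np.array([(u-c["cx"])/f,(v-c["cy"])/f,1]); return -R.T@t,d
def onz(n,u,v,z):
    o,d=ray(n,u,v); return o+d*(z-o[2])/d[2]
def tri(a,b):
    o1,d1=ray("top",*a);o2,d2=ray("scene",*b)
    s=np.linalg.lstsq(np.c_[d1,-d2],o2-o1,rcond=None)[0]; p=o1+s[0]*d1;q=o2+s[1]*d2
    return (p+q)/2,np.linalg.norm(p-q)
def proj(n,X):
    c=C[n]; f=192/np.tan(np.radians(c["vertical_fov"]/2)); p=np.array(c["R"])@X+c["t"]
    return p[:2]/p[2]*f+[c["cx"],c["cy"]]
E
python3 - <<'E'
from h import *
t=cv2.imread("top0.png");s=cv2.imread("scene0.png")
a=t[145:245,175:275];b=s[180:280,238:338]
cv2.imwrite("pics/zoom.png",np.hstack([cv2.resize(x,(400,400),interpolation=cv2.INTER_CUBIC)for x in(a,b)]))
g=cv2.cvtColor(t,cv2.COLOR_BGR2GRAY)
def quad(m):
    c=max(cv2.findContours(m,0,2)[0],key=cv2.contourArea); return cv2.minAreaRect(c),c
m=np.zeros_like(g); m[155:250,262:350]=(g[155:250,262:350]>110)*255
r,c=quad(m); print("plate",r)
P=np.array([onz("top",*p,0.018) for p in cv2.boxPoints(r)]); print(P.round(4),np.linalg.norm(np.diff(P,axis=0),axis=1),P.mean(0))
# straightness of table top edge for lens check
for x in (80,150,250,350,430):
    col=g[85:115,x].astype(int); print(x,85+np.argmax(np.abs(np.diff(col))),end=" ")
# scene plate
g2=cv2.cvtColor(s,cv2.COLOR_BGR2GRAY); m=np.zeros_like(g2); m[160:205,185:270]=(g2[160:205,185:270]>110)*255
c=max(cv2.findContours(m,0,2)[0],key=cv2.contourArea); q=cv2.approxPolyDP(c,5,True)[:,0]; print(q.tolist())
print([onz("scene",*p,0.018).round(4).tolist() for p in q])
E
```

```text
plate ((304.3380126953125, 202.83279418945312), (50.46199035644531, 61.70252990722656), 38.480201721191406)
[[ 0.4586 -0.0555  0.018 ]
 [ 0.6609 -0.2104  0.018 ]
 [ 0.5337 -0.3718  0.018 ]
 [ 0.3356 -0.2159  0.018 ]] [0.25482423 0.20540779 0.25212583] [ 0.49718548 -0.21339176  0.018     ]
80 93 150 95 250 96 350 95 430 100 [[189, 198], [257, 204], [264, 167], [197, 165]]
[[0.6572, -0.1835, 0.018], [0.4964, -0.0324, 0.018], [0.3407, -0.2116, 0.018], [0.5351, -0.3621, 0.018]]
```

View pics/zoom.png

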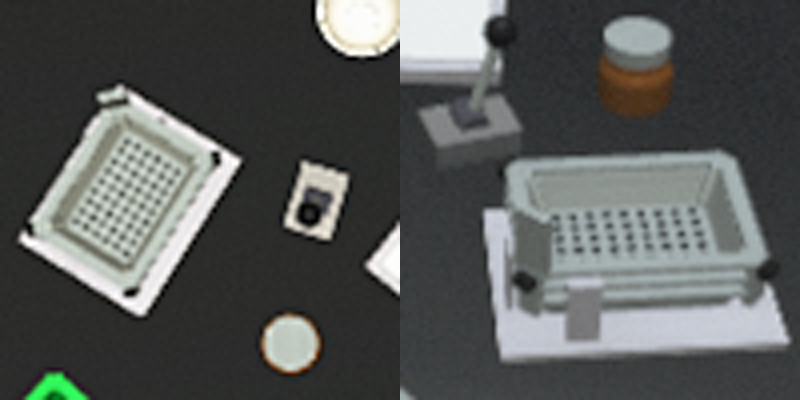

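The zoomed top view (left half) shows the lug top at about (113,96), three visible cradle corners at (242,158), (143,317) and (20,240), the switch block corners at (303,160), (350,172), (332,242) and (283,230), and the knob at (310,213). In the zoomed scene view, the knob is at (500,32) and the lug's top edge is at about (533,211).

```bash
python3 - <<'E'
from h import *
T=lambda x,y:(x/4+175-.4,y/4+145-.4)
S=lambda x,y:((x-400)/4+238-.4,y/4+180-.4)
cr=np.array([onz("top",*T(*p),.008) for p in[(242,158),(143,317),(20,240)]])
print("cradle",cr.round(4),np.linalg.norm(np.diff(cr,axis=0),axis=1),"mid",(cr[0]+cr[2])/2)
d=cr[0]-cr[1];print("x ang",np.degrees(np.arctan2(d[1],d[0])))
print("lugtop z.108",onz("top",*T(113,96),.108),"tri",tri(T(113,96),S(533,211)))
b=np.array([onz("top",*T(*p),.025) for p in[(303,160),(350,172),(332,242),(283,230)]])
print("block",b.round(4),np.linalg.norm(np.diff(b,axis=0),axis=1),"mid",b.mean(0)); d=b[0]-b[3]+b[1]-b[2];print(np.degrees(np.arctan2(d[1],d[0])))
print("knob tri",tri(T(310,213),S(500,32)),onz("top",*T(310,213),.092),onz("scene",*S(500,32),.092))
for n,f in(("top","top0.png"),):
    g=cv2.cvtColor(cv2.imread(f),cv2.COLOR_BGR2GRAY)
    # cradle+insert bright blob
    m=np.zeros_like(g);m[160:228,178:238]=(g[160:228,178:238]>70)*255
    c=max(cv2.findContours(m,0,2)[0],key=cv2.contourArea);r=cv2.minAreaRect(c);print("stack rect",r)
E
```

```text
cradle [[0.569  0.0707 0.008 ]
 [0.4038 0.1671 0.008 ]
 [0.4799 0.2956 0.008 ]] [0.19119716 0.14929163] mid [0.5244077  0.18316804 0.008     ]
x ang -30.262752896641363
lugtop z.108 [0.6127075  0.19172559 0.108     ] tri (array([0.61223475, 0.19243159, 0.10691205]), np.float64(0.0017391366231549203))
block [[ 0.5656  0.0077  0.025 ]
 [ 0.5543 -0.0404  0.025 ]
 [ 0.4825 -0.0234  0.025 ]
 [ 0.4937  0.0264  0.025 ]] [0.04937825 0.07374915 0.05105487] mid [ 0.52402122 -0.00742014  0.025     ]
-13.96147142133448
knob tri (array([5.01828689e-01, 1.31242778e-04, 9.85486631e-02]), np.float64(0.004320184265256805)) [ 0.50423761 -0.00115873  0.092     ] [ 0.49427254 -0.0066244   0.092     ]
stack rect ((206.1179962158203, 194.01124572753906), (39.6439208984375, 47.593902587890625), 32.00538635253906)
```

```bash
cat >> h.py <<'E'
def rowto(p,yaw=None,st=None):
    """shares to bring TCP to p with tool y at yaw (deg, mod 180), tool down"""
    from scipy.spatial.transform import Rotation as Ro
    st=st or ctrl.get_state(); R=Ro.from_rotvec(st["tool_rot"]); M=R.as_matrix()
    sh=M.T@(np.array(p)-st["position"])/.1
    y0=np.degrees(np.arctan2(M[1,1],M[0,1])); yaw=y0 if yaw is None else yaw
    D=(yaw-y0+90)%180-90; a=np.radians(y0+D); y=np.array([np.cos(a),np.sin(a),0]);z=np.array([0,0,-1.])
    T=Ro.from_matrix(np.c_[np.cross(y,z),y,z])
    print("t %.1f pos %s yaw %.1f -> shift %s turn %s q7 %.2f F %s w %.3f gf %.1f"%(st["time"],st["position"].round(4),y0,sh.round(3),((R.inv()*T).as_rotvec()/(np.pi/2)).round(3),st["joint_positions"][6],st["ft_force"].round(1),st["grip_width"],st["grip_force"]))
E
python3 - <<'E'
from h import *
u=np.array([np.cos(np.radians(-14)),np.sin(np.radians(-14)),0]);h=np.array([.524,-.0075,.022])
for a in(-.5,-.28,0,.5):
    k=h+80e-3*(np.sin(a)*u+np.cos(a)*np.array([0,0,1])); t=proj("top",k);s=proj("scene",k)
    print(a,k.round(3),"top zoom",((t-[174.6,144.6])*4).round(),"scene zoom",((s-[237.6,179.6])*4+[400,0]).round())
print("hinge top zoom",((proj("top",h)-[174.6,144.6])*4).round(),((proj("scene",h)-[237.6,179.6])*4+[400,0]).round())
t=cv2.imread("top0.png")[185:208,243:265].max(2); print(t)
E
```

```text
-0.5 [0.487 0.002 0.092] top zoom [307. 231.] scene zoom [515.  34.]
-0.28 [ 0.503 -0.002  0.099] top zoom [311. 214.] scene zoom [495.  30.]
0 [ 0.524 -0.008  0.102] top zoom [317. 192.] scene zoom [467.  32.]
0.5 [ 0.561 -0.017  0.092] top zoom [327. 155.] scene zoom [418.  53.]
hinge top zoom [317. 201.] [467. 120.]
[[ 45  44  44  42  47  41  37 111 140  67  33  27  28  36  38  41  44  45
   44  45  44  41]
 [ 45  45  45  43  43  42  23 166 218 173 155 150 116  42  26  29  37  41
   41  45  44  45]
 [ 42  42  45  45  45  38  29 161 222 218 221 219 197 154 159 128  47  22
   29  39  44  43]
 [ 45  43  42  45  42  34  64 174 217 204 204 205 207 214 227 206 159 154
  116  54  38  44]
 [ 43  43  44  42  42  23 120 199 208 204 205 203 203 204 204 207 221 231
  187  65  38  44]
 [ 44  44  46  42  41  25 157 225 202 201 213 211 206 204 207 205 207 221
  179  41  40  44]
 [ 45  46  45  46  35  59 175 222 171 144 172 184 208 214 211 207 206 217
  165  24  41  44]
 [ 45  43  43  41  28 114 200 198 113  61  64 100 154 175 185 205 216 200
  125  29  40  45]
 [ 44  45  44  39  22 152 229 177  
[... 660 characters left out ...]
0  60 178 226 231 179  28  39
   42  44  44  44]
 [ 43  41  42 146 202 214 214 159  92  54 104 174 207 219 222 162  20  42
   42  44  46  42]
 [ 44  44  38  33  60 131 184 180 165 172 214 234 223 225 206 115  28  42
   44  44  48  44]
 [ 46  46  42  38  34  24  26  55 127 178 193 206 219 240 194  40  37  43
   43  45  42  45]
 [ 45  43  45  44  43  41  41  35  31  21  35 108 158 186 147  30  40  44
   42  44  43  46]
 [ 43  44  44  45  44  43  42  43  41  38  38  28  22  27  38  38  44  42
   45  46  45  43]
 [ 43  43  41  46  44  44  47  44  43  44  43  41  42  41  39  43  45  42
   44  46  44  44]
 [ 46  44  44  43  45  45  47  45  42  46  44  42  46  45  45  44  45  44
   46  45  45  44]]
```

Call:
play_rows --increments '[[[-0.45,-0.3,0.05,0,0,0,-1],[-0.885,-0.6,0.1,0,0,0,-1],[-0.885,-0.6,0.1,0,0,0,-1]]]' --squeeze 10

```text
time: 0.4
position: [0.2488, 0.5396, 0.2813]
tool_rot: [0.436, 3.108, -0.007]
ft_force: [1.6, -0.7, -0.7]
grip_width: 0.815
grip_force: 0.0
```

Call:
play_rows --increments '[[[-0.45,-0.3,0.05,0,0,0,-1],[-0.885,-0.6,0.1,0,0,0,-1]]]'

```text
time: 0.6
position: [0.3069, 0.4689, 0.2725]
tool_rot: [-0.418, -3.113, -0.0]
ft_force: [1.3, -0.2, -0.2]
grip_width: 0.632
grip_force: 0.0
```

Call:
play_rows --increments '[[[-0.45,-0.3,0.05,0,0,0,-1],[-0.885,-0.6,0.1,0,0,0,-1]]]'

```text
time: 0.8
position: [0.3725, 0.392, 0.2633]
tool_rot: [-0.422, -3.113, -0.0]
ft_force: [1.9, -0.3, 0.6]
grip_width: 0.449
grip_force: 0.0
```

Call:
play_rows --increments '[[[-0.45,-0.4,0.05,0,0,0,-1],[-0.6,-0.9,0.1,0,0,0,-1],[-0.6,-0.9,0.1,0,0,0,-1]]]'

```text
time: 1.1
position: [0.4072, 0.2845, 0.2528]
tool_rot: [-0.436, -3.111, 0.005]
ft_force: [0.0, -0.2, -0.5]
grip_width: 0.173
grip_force: 0.0
```

```bash
python3 -c "
from h import *
rowto([.445,.012,.23]);rowto([.455,.010,.15],76)"
```

```text
t 1.1 pos [0.4072 0.2845 0.2528] yaw 74.1 -> shift [-1.112 -2.516  0.236] turn [-0.002 -0.    -0.   ] q7 0.63 F [ 0.  -0.2 -0.5] w 0.173 gf 0.0
t 1.1 pos [0.4072 0.2845 0.2528] yaw 74.1 -> shift [-1.213 -2.505  1.036] turn [-0.002 -0.    -0.022] q7 0.63 F [ 0.  -0.2 -0.5] w 0.173 gf 0.0
```

Call:
play_rows --increments '[[[-0.2,-0.42,0.05,0,0,0,-1],[-0.37,-0.84,0.1,0,0,0,-1]]]'

```text
time: 1.3
position: [0.4188, 0.1995, 0.2435]
tool_rot: [0.419, 3.113, 0.0]
ft_force: [0.9, -0.7, -0.1]
grip_width: 0.034
grip_force: 0.0
```

Call:
play_rows --increments '[[[-0.2,-0.42,0.05,0,0,0,-1],[-0.37,-0.84,0.1,0,0,0,-1]]]'

```text
time: 1.5
position: [0.4321, 0.108, 0.2335]
tool_rot: [0.421, 3.113, 0.001]
ft_force: [0.3, 0.9, -0.4]
grip_width: 0.007
grip_force: 0.0
```

Call:
play_rows --increments '[[[-0.2,-0.42,0.05,0,0,0,-1],[-0.37,-0.84,0.1,0,0,-0.02,-1],[-0.37,-0.84,0.1,0,0,-0.02,-1]]]'

```text
time: 1.8
position: [0.4454, 0.0126, 0.2233]
tool_rot: [-0.387, -3.117, 0.003]
ft_force: [-0.4, 1.0, 0.3]
grip_width: 0.01
grip_force: 0.0
```

```bash
python3 -c "
from h import *
rowto([.448,.011,.15],76)
im=ctrl.get_image('scene')[150:285,200:380,::-1]
cv2.imwrite('pics/s1.png',cv2.resize(im,(720,540),interpolation=cv2.INTER_CUBIC))"
```

```text
t 1.8 pos [0.4454 0.0126 0.2233] yaw 75.9 -> shift [-0.029 -0.008  0.733] turn [-0.001 -0.    -0.002] q7 1.19 F [-0.4  1.   0.3] w 0.010 gf 0.0
```

View pics/s1.png

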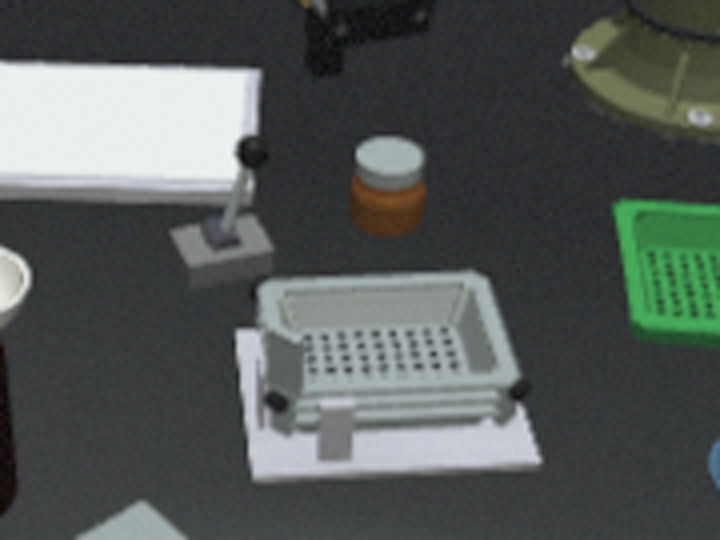

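The closed fingertips are at (322,60), above and behind the knob at (252,152), and the way down is clear. I'll lower them and push.

Call:
play_rows --increments '[[[-0.02,-0.01,0.4,0,0,0,-1],[-0.03,-0.01,0.73,0,0,0,-1],[-0.03,-0.01,0.73,0,0,0,-1]]]'

```text
time: 2.15
position: [0.445, 0.018, 0.147]
tool_rot: [-0.369, -3.112, 0.004]
ft_force: [-1.1, 1.0, 1.3]
grip_width: 0.001
grip_force: 0.0
```

Call:
play_rows --increments '[[[-0.2,0,0,0,0,0,-1],[-0.35,0,0,0,0,0,-1],[-0.5,0,0,0,0,0,-1],[-0.62,0,0,0,0,0,-1],[-0.74,0,0,0,0,0,-1],[-0.84,0,0,0,0,0,-1],[-0.92,0,0,0,0,0,-1],[-0.92,0,0,0,0,0,-1]]]'

```text
time: 2.95
position: [0.5384, -0.0054, 0.1507]
tool_rot: [0.374, 3.118, -0.001]
ft_force: [-0.5, 0.7, -0.9]
grip_width: 0.005
grip_force: 0.0
```

```bash
python3 -c "
from h import *
rowto([.5415,-.012,.15],76)
im=ctrl.get_image('scene')[150:285,180:360,::-1]
cv2.imwrite('pics/s2.png',cv2.resize(im,(720,540),interpolation=cv2.INTER_CUBIC))"
```

```text
t 3.0 pos [ 0.5384 -0.0054  0.1507] yaw 76.3 -> shift [-0.046 -0.057  0.007] turn [-0.     0.001  0.004] q7 1.40 F [-0.5  0.7 -0.9] w 0.005 gf 0.0
```

View pics/s2.png

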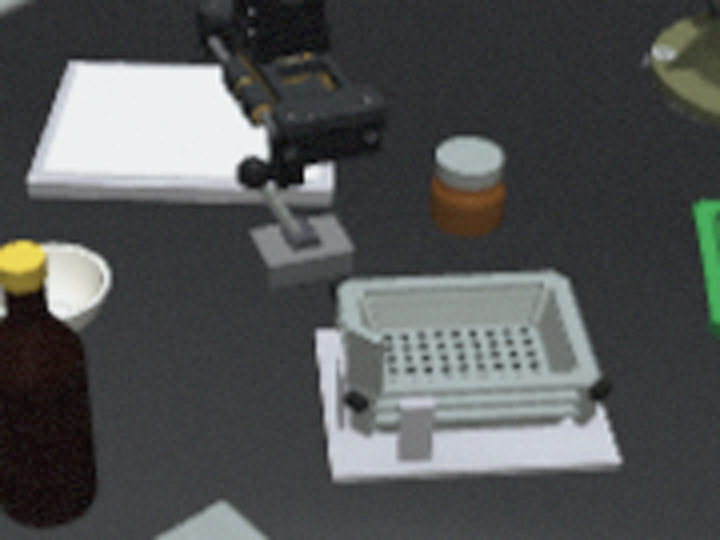

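The knob has gone over to (255,172); I expect (250,173) when it is fully on. A few more millimetres should bring it to the stop.

Call:
play_rows --increments '[[[-0.03,-0.02,0,0,0,0,-1],[-0.06,-0.04,0,0,0,0,-1],[-0.06,-0.04,0,0,0,0,-1],[-0.06,-0.04,0,0,0,0,-1]]]'

```text
time: 3.4
position: [0.5404, -0.0096, 0.1501]
tool_rot: [-0.373, -3.114, -0.002]
ft_force: [-4.8, 1.9, 2.3]
grip_width: 0.004
grip_force: 2.4
```

```bash
python3 -c "
from h import *
rowto([.5415,-.012,.15],76)
im=ctrl.get_image('scene')
a=cv2.imread('scene0.png')[:,:,::-1]
for i in(a,im): print(i[172:190,205:225].mean((0,1)))
g=im.max(2)[185:203,232:256];print(np.argwhere(g<25).mean(0)+[185,232],(g<25).sum())"
```

```text
t 3.4 pos [ 0.5404 -0.0096  0.1501] yaw 76.4 -> shift [-0.016 -0.02   0.001] turn [ 0.    -0.003  0.004] q7 1.42 F [-4.8  1.9  2.3] w 0.004 gf 2.4
[234.61666667 238.2        238.63888889]
[237.4        240.45555556 240.88611111]
[190.35714286 250.28571429] 28
```

The measured 5 N is above the lever's 2 N, so it is on its stop and on. Now I'll retreat, rise, turn and go above the lug.

Call:
play_rows --increments '[[[0.2,0,0,0,0,0,-1],[0.3,0,-0.4,0,0,0,-1],[0.3,0,-0.8,0,0,0,-1],[0.3,0,-0.8,0,0,0,-1]]]'

```text
time: 3.85
position: [0.5162, -0.0036, 0.2363]
tool_rot: [0.372, 3.109, 0.006]
ft_force: [0.9, 0.6, -0.6]
grip_width: 0.008
grip_force: 0.0
```

Call:
play_rows --increments '[[[-0.07,0.12,0,0,0,0.086,0.3],[-0.14,0.25,0,0,0,0.172,0.3],[-0.2,0.4,0,0,0,0.258,0.3],[-0.27,0.5,0,0,0,0.344,0.3],[-0.33,0.62,0,0,0,0.43,0.3],[-0.4,0.75,0,0,0,0.516,0.3],[-0.47,0.88,0,0,0,0.602,0.3],[-0.53,1.0,0,0,0,0.688,0.3]]]'

```text
time: 4.65
position: [0.5888, 0.0816, 0.2303]
tool_rot: [1.932, 2.477, 0.0]
ft_force: [-0.1, 0.1, -0.2]
grip_width: 0.614
grip_force: 0.0
```

```bash
python3 -c "
from h import *
rowto([.613,.192,.215],14.7)"
```

```text
t 4.7 pos [0.5888 0.0816 0.2303] yaw 14.1 -> shift [1.012 0.504 0.153] turn [ 0.     0.    -0.007] q7 0.19 F [-0.1  0.1 -0.2] w 0.614 gf 0.0
```

Call:
play_rows --increments '[[[0.5,0.25,0.05,0,0,-0.007,0.2],[0.99,0.5,0.1,0,0,-0.007,0.2],[0.99,0.5,0.1,0,0,-0.007,0.2],[0.99,0.5,0.1,0,0,-0.007,0.2]]]'

```text
time: 5.05
position: [0.6116, 0.1929, 0.2193]
tool_rot: [-1.904, -2.498, 0.001]
ft_force: [0.0, -1.4, -0.3]
grip_width: 0.604
grip_force: 0.0
```

```bash
python3 -c "
from h import *
rowto([.613,.192,.139],14.7)
b=ctrl.get_image('scene')
a=b[195:280,225:339,::-1]
c=ctrl.get_image('top')[:,:,::-1]; cv2.imwrite('top2.png',c)
cv2.imwrite('pics/s3.png',np.vstack([cv2.resize(a,(400,298)),cv2.resize(c[145:230,175:289],(400,298))]))
g=c.max(2)[188:203,248:262];print(g)"
```

```text
t 5.0 pos [0.6116 0.1929 0.2193] yaw 15.4 -> shift [-0.012  0.012  0.803] turn [-0.001 -0.     0.007] q7 0.07 F [ 0.  -1.4 -0.3] w 0.604 gf 0.0
[[ 34  66 171 216 202 191 179 180 164 196 207 157 150 112]
 [ 26 117 196 207 206 184 155 162 158 185 210 215 226 184]
 [ 24 154 222 201 199 192 163 168 164 190 202 205 220 179]
 [ 59 170 219 168 144 146 152 169 183 211 205 206 214 160]
 [114 199 193 111  50  94 165 150 135 186 201 209 197 125]
 [152 224 175  77  65 122 182 133  56 104 180 221 172  45]
 [167 223 159  69  78 104 135 103  65  73 160 226 170  20]
 [198 194 114  73  81  79  78  81  75  95 180 211 133  23]
 [230 174  86  72  72  78  78  80  82 154 219 179  59  33]
 [223 194 163 142 104  84  72  66  82 172 229 169  22  38]
 [214 210 215 206 183 168 139 112 120 180 213 140  24  39]
 [209 206 208 211 214 217 205 190 192 212 191  81  34  41]
 [213 210 205 208 207 209 210 213 212 226 174  28  36  43]
 [202 218 221 218 212 207 208 208 212 216 159  18  39  44]
 [126 174 183 204 215 222 217 211 222 202 111  30  43  44]]
```

View pics/s3.png

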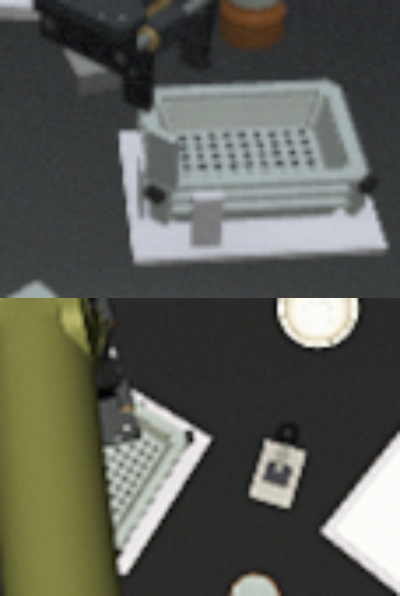

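In the top view the lever now leans outward past the block's far end (knob at (289,434)), so it is on. The fingers straddle the lug. I'll descend and grip.

Call:
play_rows --increments '[[[-0.01,0.01,0.25,0,0,0.007,0.2],[-0.01,0.01,0.5,0,0,0.007,0.2],[-0.01,0.01,0.65,0,0,0.007,0.2],[-0.01,0.01,0.8,0,0,0.007,0.2],[-0.01,0.01,0.8,0,0,0.007,0.2],[-0.01,0.01,0.8,0,0,0.007,0.2]]]'

```text
time: 5.75
position: [0.6137, 0.1885, 0.1411]
tool_rot: [1.926, 2.482, 0.001]
ft_force: [-0.4, 0.5, -0.4]
grip_width: 0.604
grip_force: 0.0
```

```bash
python3 -c "
from h import *
rowto([.613,.192,.139],14.7)
a=ctrl.get_image('scene')[200:275,235:335,::-1]
cv2.imwrite('pics/s4.png',cv2.resize(a,(800,600),interpolation=cv2.INTER_CUBIC))
"
```

```text
t 5.8 pos [0.6137 0.1885 0.1411] yaw 14.4 -> shift [0.035 0.002 0.021] turn [ 0.     0.    -0.003] q7 0.09 F [-0.4  0.5 -0.4] w 0.604 gf 0.0
```

View pics/s4.png

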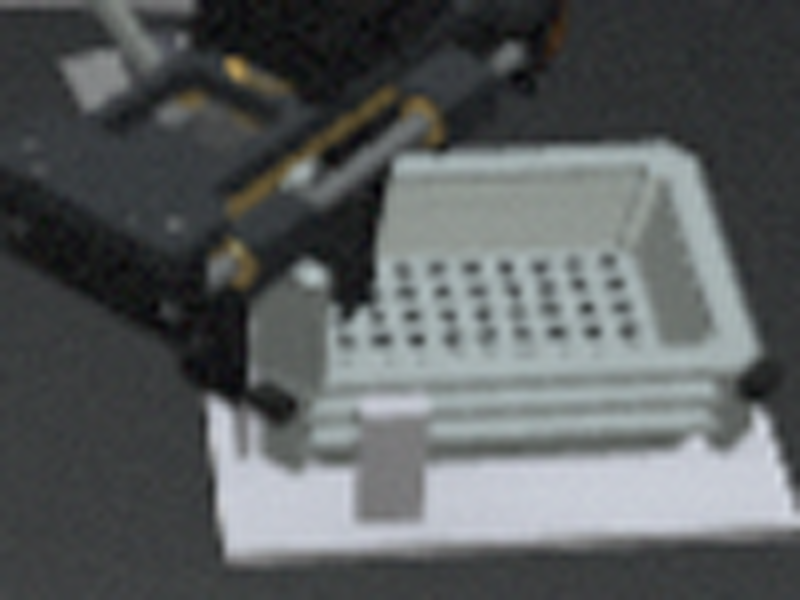

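The lug at (290,330) sits between the outer finger at (215,350) and the inner finger at (355,280), and both tips clear the flange. I'll close on it.

Call:
play_rows --increments '[[[0.02,0,0.015,0,0,0,-0.3],[0.02,0,0.015,0,0,0,-0.6],[0.02,0,0.015,0,0,0,-1],[0.02,0,0.015,0,0,0,-1],[0.02,0,0.015,0,0,0,-1],[0.02,0,0.015,0,0,0,-1],[0.02,0,0.015,0,0,0,-1],[0.02,0,0.015,0,0,0,-1]]]' --squeeze 15

```text
time: 6.6
position: [0.6132, 0.191, 0.1393]
tool_rot: [1.925, 2.482, 0.001]
ft_force: [1.3, 0.9, -0.7]
grip_width: 0.095
grip_force: 15.0
```

```bash
python3 -c "
from h import *
rowto([.613,.192,.139],14.7)
"
```

```text
t 6.6 pos [0.6132 0.191  0.1393] yaw 14.4 -> shift [0.011 0.001 0.003] turn [ 0.001  0.    -0.003] q7 0.09 F [ 1.3  0.9 -0.7] w 0.095 gf 15.0
```

The grip opening is 8.3 mm, matching the lug's 8 mm thickness. I'll firm up the grip and peel about the far corner.

Call:
play_rows --increments '[[[0,0,0,0,0,0,-1],[0,0,0,0,0,0,-1],[0,-0.017,-0.03,-0.0111,0,0,-1],[0,-0.034,-0.061,-0.0222,0,0,-1],[0,-0.051,-0.091,-0.0333,0,0,-1],[0,-0.068,-0.121,-0.0444,0,0,-1],[0,-0.085,-0.152,-0.0556,0,0,-1],[0,-0.103,-0.182,-0.0667,0,0,-1]]]' --squeeze 45

```text
time: 7.4
position: [0.6024, 0.1883, 0.1577]
tool_rot: [1.884, 2.43, 0.129]
ft_force: [1.1, 0.2, -1.4]
grip_width: 0.091
grip_force: 45.0
```

```bash
python3 -c "
from h import *
rowto([.613,.192,.139],14.7)
a=ctrl.get_image('scene')[190:280,230:350,::-1]
cv2.imwrite('pics/s5.png',cv2.resize(a,(800,600),interpolation=cv2.INTER_CUBIC))
"
```

```text
t 7.4 pos [0.6024 0.1883 0.1577] yaw 14.4 -> shift [0.01  0.091 0.197] turn [ 0.067  0.    -0.003] q7 0.06 F [ 1.1  0.2 -1.4] w 0.091 gf 45.0
```

View pics/s5.png

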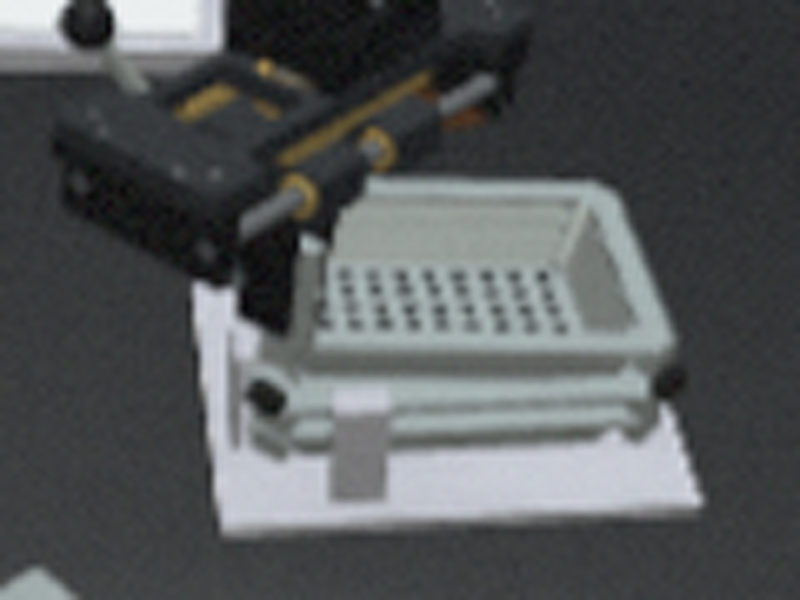

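The insert's lug corner has lifted clear of the nub at (268,395) while its far side still rests, and the pan is still under its keeper at (360,440). I'll carry on peeling to about 13.5°.

Call:
play_rows --increments '[[[0,-0.017,-0.03,-0.0111,0,0,-1],[0,-0.034,-0.061,-0.0222,0,0,-1],[0,-0.051,-0.091,-0.0333,0,0,-1],[0,-0.068,-0.121,-0.0444,0,0,-1],[0,-0.085,-0.152,-0.0556,0,0,-1],[0,-0.103,-0.182,-0.0667,0,0,-1],[0,-0.131,-0.225,-0.0833,0,0,-1],[0,-0.131,-0.225,-0.0833,0,0,-1]]]'

```text
time: 8.25
position: [0.5875, 0.1844, 0.179]
tool_rot: [1.828, 2.358, 0.282]
ft_force: [1.0, -0.4, 0.4]
grip_width: 0.088
grip_force: 45.0
```

```bash
python3 -c "
from h import *
st=ctrl.get_state();p=st['position']
rowto(p+[0,0,.08],14.4,st)
from scipy.spatial.transform import Rotation as Ro
print(Ro.from_rotvec(st['tool_rot']).as_matrix().T@np.array([0,0,1.]))
a=ctrl.get_image('scene')[190:280,230:350,::-1]
cv2.imwrite('pics/s6.png',cv2.resize(a,(800,600),interpolation=cv2.INTER_CUBIC))
"
```

```text
t 8.2 pos [0.5875 0.1844 0.179 ] yaw 14.4 -> shift [ 0.001  0.188 -0.778] turn [ 0.151 -0.001  0.   ] q7 -0.00 F [ 1.  -0.4  0.4] w 0.088 gf 45.0
[ 8.06736978e-04  2.35256955e-01 -9.71932875e-01]
```

View pics/s6.png

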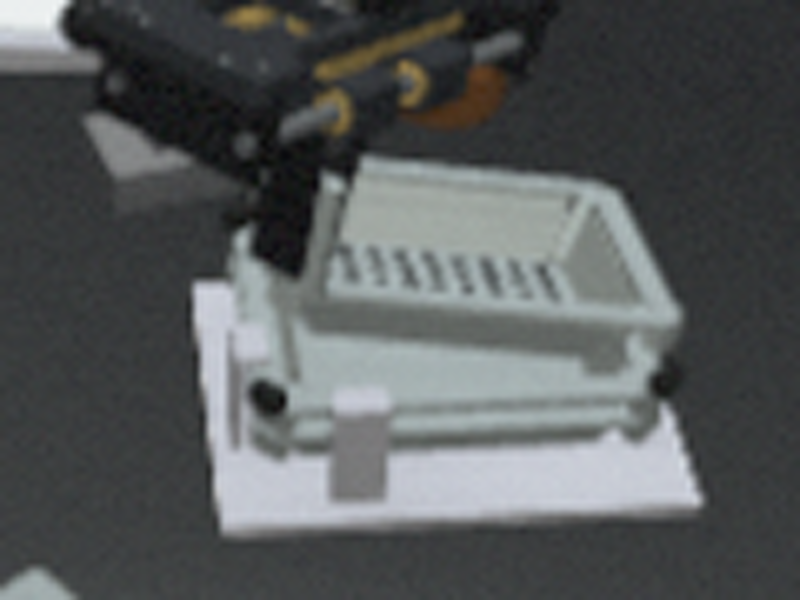

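The insert is peeled on the lug, both near nubs and the side ones have let go, and the pan with its keeper at (360,440) hasn't moved. I'll lift straight up, then level it.

Call:
play_rows --increments '[[[0,0.012,-0.05,0,0,0,-1],[0,0.024,-0.1,0,0,0,-1],[0,0.036,-0.15,0,0,0,-1],[0,0.05,-0.21,0,0,0,-1],[0,0.075,-0.31,0,0,0,-1],[0,0.11,-0.46,0,0,0,-1],[0,0.15,-0.62,0,0,0,-1],[0,0.188,-0.778,0,0,0,-1]]]'

```text
time: 9.1
position: [0.588, 0.1844, 0.2597]
tool_rot: [1.829, 2.358, 0.279]
ft_force: [-0.3, 0.1, -2.0]
grip_width: 0.087
grip_force: 45.0
```

Call:
play_rows --increments '[[[0,0,0,0.025,0,0,-1],[0,0,0,0.05,0,0,-1],[0,0,0,0.075,0,0,-1],[0,0,0,0.1,0,0,-1],[0,0,0,0.125,0,0,-1],[0,0,0,0.15,0,0,-1],[0,0,0,0.151,0,0,-1]]]'

```text
time: 9.8
position: [0.5887, 0.1848, 0.2587]
tool_rot: [-1.925, -2.483, 0.002]
ft_force: [-0.3, -0.2, -2.1]
grip_width: 0.085
grip_force: 45.0
```

```bash
python3 - <<'E'
from h import *
st=ctrl.get_state()
rowto([.588,-.216,.223],7.5,st); rowto(st["position"],14.7,st)
c=ctrl.get_image('top')[:,:,::-1]; s=ctrl.get_image('scene')[:,:,::-1]
cv2.imwrite('top3.png',c);cv2.imwrite('scene3.png',s)
g=c.min(2); m=np.zeros_like(g); m[155:250,262:350]=(g[155:250,262:350]>235)*255
k=max(cv2.findContours(m,0,2)[0],key=cv2.contourArea); r=cv2.minAreaRect(k); print(r)
P=np.array([onz("top",*p,0.018) for p in cv2.boxPoints(r)]); d=np.diff(P,axis=0); print(np.linalg.norm(d,axis=1),P.mean(0),np.degrees(np.arctan2(d[:,1],d[:,0])))
E
```

```text
t 9.8 pos [0.5887 0.1848 0.2587] yaw 14.4 -> shift [-3.88  -1.005  0.361] turn [-0.001  0.     0.077] q7 0.03 F [-0.3 -0.2 -2.1] w 0.085 gf 45.0
t 9.8 pos [0.5887 0.1848 0.2587] yaw 14.4 -> shift [0. 0. 0.] turn [-0.001  0.    -0.003] q7 0.03 F [-0.3 -0.2 -2.1] w 0.085 gf 45.0
((304.5538330078125, 201.93075561523438), (47.27342224121094, 56.921058654785156), 37.87498474121094)
[0.23510331 0.19239206 0.23279995] [ 0.5007308  -0.21421768  0.018     ] [ -36.87313484 -127.59944087  142.4346326 ]
```

The wrist carries 2.1 N, which is the insert alone. I'll carry it to the plate.

Call:
play_rows --increments '[[[-0.08,-0.02,0,0,0,0,-1],[-0.24,-0.06,0,0,0,0,-1],[-0.48,-0.12,0,0,0,0,-1],[-0.72,-0.18,0,0,0,0,-1],[-0.96,-0.25,0,0,0,0,-1]]]'

```text
time: 10.4
position: [0.5874, 0.0824, 0.2588]
tool_rot: [-1.927, -2.481, 0.001]
ft_force: [-0.7, -0.2, -2.0]
grip_width: 0.089
grip_force: 45.0
```

Call:
play_rows --increments '[[[-0.24,-0.06,0,0,0,0,-1],[-0.48,-0.12,0,0,0,0,-1],[-0.72,-0.18,0,0,0,0,-1],[-0.96,-0.25,0,0,0,0,-1]]]'

```text
time: 10.8
position: [0.5868, -0.0168, 0.2588]
tool_rot: [-1.927, -2.481, 0.001]
ft_force: [0.0, 0.4, -2.3]
grip_width: 0.091
grip_force: 45.0
```

Call:
play_rows --increments '[[[-0.24,-0.06,0,0,0,0,-1],[-0.48,-0.12,0,0,0,0,-1],[-0.72,-0.18,0,0,0,0,-1],[-0.96,-0.25,0,0,0,0,-1]]]'

```text
time: 11.2
position: [0.5862, -0.1158, 0.2589]
tool_rot: [-1.927, -2.481, 0.001]
ft_force: [-0.3, 1.4, -1.5]
grip_width: 0.089
grip_force: 45.0
```

Call:
play_rows --increments '[[[-0.2,-0.05,0.02,0,0,0.012,-1],[-0.4,-0.1,0.06,0,0,0.024,-1],[-0.6,-0.15,0.12,0,0,0.036,-1],[-0.77,-0.2,0.19,0,0,0.048,-1],[-0.88,-0.22,0.26,0,0,0.06,-1],[-0.95,-0.24,0.32,0,0,0.07,-1],[-0.99,-0.25,0.36,0,0,0.075,-1],[-0.99,-0.25,0.36,0,0,0.075,-1]]]'

```text
time: 12.0
position: [0.5873, -0.215, 0.2216]
tool_rot: [-2.067, -2.363, 0.003]
ft_force: [0.2, 0.3, -2.7]
grip_width: 0.089
grip_force: 45.0
```

```bash
python3 - <<'E'
from h import *
rowto([.590,-.216,.223],7.7)
c=ctrl.get_image('top')[:,:,::-1]; s=ctrl.get_image('scene')[:,:,::-1]
cv2.imwrite('top4.png',c);cv2.imwrite('scene4.png',s)
cv2.imwrite('pics/fin.png',np.hstack([cv2.resize(c[130:280,170:370],(400,300),interpolation=2),cv2.resize(s[140:290,160:360],(400,300),interpolation=2)]))
E
```

```text
t 12.0 pos [ 0.5873 -0.215   0.2216] yaw 7.7 -> shift [-0.013  0.026 -0.014] turn [-0.002 -0.    -0.   ] q7 0.65 F [ 0.2  0.3 -2.7] w 0.089 gf 45.0
```

View pics/fin.png

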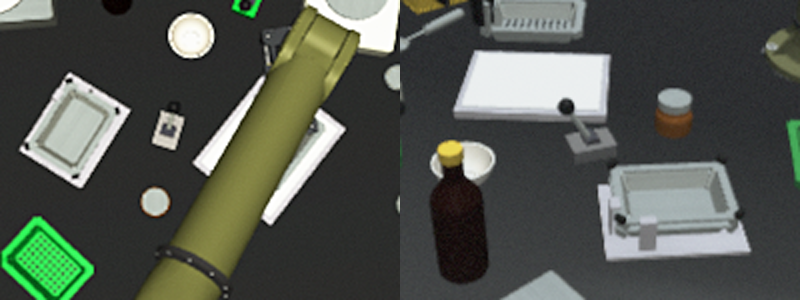

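The pan is still in the cradle, the lever is on, nothing else has moved, and the insert hangs over the plate at about (535,18) in the right half. A quick numeric check of its level and centring comes next.

Call:
play_rows --increments '[[[-0.01,0.02,-0.01,0,0,0,-1],[-0.01,0.02,-0.01,0,0,0,-1],[-0.01,0.02,-0.01,0,0,0,-1],[-0.01,0.02,-0.01,0,0,0,-1],[-0.01,0.02,-0.01,0,0,0,-1]]]'

```text
time: 12.6
position: [0.5897, -0.2158, 0.2236]
tool_rot: [-2.067, -2.365, 0.002]
ft_force: [-0.0, -0.2, -1.8]
grip_width: 0.091
grip_force: 45.0
```

```bash
python3 - <<'E'
from h import *
st=ctrl.get_state(); rowto([.590,-.216,.223],7.7,st)
s=ctrl.get_image('scene'); g=s.max(2)
p=st["position"]; a=np.radians(-37.3); R=np.array([[np.cos(a),-np.sin(a),0],[np.sin(a),np.cos(a),0],[0,0,1]])
lug=p-[0,0,.054]; mid=lug+R@[-.0732,-.0532,-.051]; print("mid",mid,"px",proj("scene",mid))
for sx in(1,-1):
    for sy in(1,-1): print(sx,sy,"flange corner px",proj("scene",mid+R@[sx*.08,sy*.06,.028]).round(1))
# bright columns/rows of insert region
m=((g>90)&(g<225)).astype(np.uint8); m[:130]=0;m[163:]=0;m[:,:190]=0;m[:,262:]=0
n,l,stt,cen=cv2.connectedComponentsWithStats(m); i=1+np.argmax(stt[1:,4]); print(stt[i],cen[i])
ys=[(x,int(np.where(l[:,x]==i)[0].max())) for x in range(stt[i,0],stt[i,0]+stt[i,2],5) if (l[:,x]==i).any()]; print("low edge",ys)
ys=[(x,int(np.where(l[:,x]==i)[0].min())) for x in range(stt[i,0],stt[i,0]+stt[i,2],5) if (l[:,x]==i).any()]; print("top edge",ys)
E
```

```text
t 12.6 pos [ 0.5897 -0.2158  0.2236] yaw 7.7 -> shift [-0.002  0.003  0.006] turn [-0.001  0.    -0.   ] q7 0.65 F [-0.  -0.2 -1.8] w 0.091 gf 45.0
mid [ 0.49921919 -0.21378121  0.11861276] px [225.20099587 153.55561201]
1 1 flange corner px [197.5 153.9]
1 -1 flange corner px [203.4 137.5]
-1 1 flange corner px [248.1 155.1]
-1 -1 flange corner px [250.3 138.6]
[ 200  130   53   30 1118] [225.39266547 146.92754919]
low edge [(200, 155), (205, 156), (210, 158), (215, 158), (220, 159), (225, 159), (230, 159), (235, 159), (240, 159), (245, 157), (250, 155)]
top edge [(200, 154), (205, 151), (210, 132), (215, 130), (220, 130), (225, 138), (230, 138), (235, 138), (240, 139), (245, 139), (250, 139)]
```

The back flange edge is at rows 138–139 against a predicted 137.5–138.6, and the near corners also agree. The insert is level, centred and aligned, so I'm handing in.

```bash
python3 -c "
from bench import ctrl
print(ctrl.close_job())"
```

```text
the job is handed in; nothing more can be done
None
```

The light plate's lever is on, and the insert was peeled off lug corner first with the pan left in the stack; I handed the job in after about 13 s, holding the insert still and level about 10 cm above the plate's middle, long sides parallel.

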